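# Pin the bell mould closed

## Robot

A 7-joint arm with a two-finger parallel gripper is mounted at the origin on the work surface. World frame = base frame: x ahead of the robot, y to its left, z up, the work surface at z = 0. Lengths are in m, angles in rad, forces in N, time in s.
With the tool pointing down it reaches from about 0.425 to 0.825 m from the base axis. Payload 3.6 kg.
Tool frame: the origin (TCP) lies at the very end of the fingers, on their centre line; the grasp point (between the pads) lies 19 mm behind it; z points along the fingers, y is the line along which they close (so a half turn about z gives the same grasp; the last joint's range is limited). The gripper opens to 85 mm and grips with 20 to 120 N. Pads are 22 mm wide; open, the fingers measure 114 mm over their backs; the gripper's body (76 mm by 85 mm) begins 54 mm behind the grasp point. The pads swing forward as they close: fully open they stand 13 mm farther back than shut.
Start: joints at [1.284, 0.615, -0.013, 1.423, 0.008, 1.103, -0.04], TCP at [0.168, -0.628, 0.231] pointing down, gripper open.
Joint ranges: [-3.12, 3.12], [-0.3, 2.06], [-1.34, 1.32], [0.26, 2.42], [-1.36, 4.5], [0.01, 1.98], [-2.84, 2.84]. Speed limits (rad/s): [2.79, 2.79, 3.14, 3.14, 3.14, 3.14, 3.14].

## Interface

Orientations are given as a unit quaternion [w, x, y, z].
In Python, from cell import env, optics, nets gives the robot as it stands. The module is installed in compiled form; this text tells all that it offers.
- The arm moves only by the shell command python3 -m inch 'ROWS' [FORCE]. ROWS is JSON, a list of rows, each an object of numbers: "x", "y", "z": the shift along the tool's x, y, z in mm; "rx", "ry", "rz": the turn, a rotation vector about the tool's x, y, z in degrees; "jaw": the closure, from 0 (fully open) to 1 (shut). In form: [{"x": .., "y": .., "z": .., "rx": .., "ry": .., "rz": .., "jaw": ..}, ...]. A call has exactly 8 rows; each row shifts and turns the commanded pose from where the row before left it, along the tool's axes as they then stand; what a row does not reach is not made up. A row lasts 1/12 s, in which the tool goes at most 41.7 mm and 7.16 degrees, less where a joint would pass 70% of its speed; a pose out of reach is approached as far as the arm can. A call with a gripper value outside its range is refused whole. The fingers move at their own pace and stop on an object; FORCE is the grip in N (left out, the last holds). Time passes only in rows, so rows that do not move let the fingers close, or fill a call up. It gives the time, the measured TCP pose, the force, the opening and the grip force at its end, in the units of the state.
- env.observe(): the state, without advancing time (a new reading comes with each control period).
- optics.get_image(name): name is "side" or "top"; returns the picture (480x640x3 uint8, red, green, blue); there is no depth.
- optics.camera_params(name): a dict with "K" (3x3 intrinsics, pixels), "k1" (the pictures are not rectified: a ray, as slopes to the right and down, at radius r is drawn at 1 + k1 r^2 times it, then the intrinsics apply), "R" (3x3) and "t" (3): a world point X has camera coordinates R X + t. Camera axes: x right, y down, z forward; pixel columns grow to the right and rows downward; lengths in m; the calibration is good to about 2 mm. A picture is of the moment at which its call begins. camera_params takes no time and is no camera call.
- env.sign_off(): hands the job in; it is judged then, once.
Trained networks look in the newest picture that a camera, given by its name, has taken for a name from the list of things; names that differ only in an ending like _2 or _b are one class to them, and where a whole thing is asked for, a point or a joint stands for the part that bears it (a point fixed in the world has none). Each returns a list of dicts, best first, with "confidence" (0 to 1); they miss things now and then, are a little off and sometimes report something else, mostly with a low value. They report only what shows in the picture. A call takes as long as a camera call. They do not tell look-alikes from the thing itself.
- nets.regions_of(camera, name): "pixels" (480x640 bool, what is visible of it) and "extent" ([left, top, right, bottom] in pixels, round what is visible of it).
The state is a dict: "time_s": time; "joint_pos": joint angles; "joint_velocities": joint speeds; "joint_efforts": joint torques, N m; "ee_pos": TCP position; "tcp_rot": TCP orientation; "force": force on the tool from outside, world axes, zero at the start; "ft_torque": the same for the moment, N m; "finger_gap": opening from 0.0 (shut) to 1.0 (fully open); "finger_force": force on a finger pad.
Only numpy, scipy, OpenCV 4.12 (cv2) and the standard library are available. Lean on these libraries where they do the work, as an engineer would, in place of code of your own. Each camera call takes 0.05 s, during which the arm holds its last target. There are 200 camera calls.

## Task

The upper box of the bell mould has been set on the lower one, but it is swung out of line about the closing pin that already stands in one of its end lugs. Take the matching steel closing pin from the wooden pin rack and put it down through the empty lug at the other end; the hole in the lower lug is out of sight, so feel for it, working the upper box round until the pin goes in, and push the pin fully home so that its collar sits down on the lug. Let go of it, and leave the rack's two other tools and the small bell standing by the rack undisturbed.

Things in the scene. Friction and masses are not known exactly. Their poses are not given: they have to be found in the camera images.
- pin_grip (a point): Centre of the loose closing pin's head, where it is gripped: an upright steel plate with an eye through it, 12 mm thick along its own x, 26 mm wide along y, 43 mm high along z (21.5 mm above and below this point). Below the head a round collar, 24 mm across, 5 mm thick: its underside is 26.5 mm below this point. Below the collar the shank; its nose ends 71.5 mm below this point.
- closing_pin: The same loose pin, mass about 0.13 kg; origin at the middle of the collar's underside, z up along the pin, x through the head's thickness. Its round shank runs 45 mm down from here, 10 mm across, the nose chamfered by 1 mm over its last 4 mm. At the start the pin stands upright in one of the rack's three holes (which one varies), its collar on the rack's top.
- pin_rack: Fixed dark wooden block 210 x 70 x 60 mm (x, y, z), origin at the centre of its underside. Three holes in its top, 14 mm wide and 52 mm deep, in a row along x at -65, 0 and +65 mm; the closing pin, a draw spike and a tee lifter stand in them.
- cope_hole (a point): Centre of the mouth of the empty 12 mm hole on the top face of the upper box's free lug (1 mm to spare round the pin). Axes turn with the upper box: z up, +y along the box towards its end wall and the first pin, x across the box. The lug is 56 mm wide and 16 mm thick; the end wall is 30 mm from this point and rises 44 mm above it. With the pin home, pin_grip is 26.5 mm above this point.
- lug_end (a point): Middle of the outer edge of the free lug's top face, 18 mm beyond cope_hole. Right under this lug lies the lower box's lug, fixed, also 16 mm thick with a 12 mm hole. That hole is hidden and not measured: it lies up to 15 mm from cope_hole, to either side, along cope_hole's x. Until the holes are in line within about 2 mm the pin's nose stands on the lower lug with its collar 29 mm above the upper lug.
- cope_top (a point): Centre of the sand face on top of the upper box; same axes as cope_hole, 150 mm from it along y and 44 mm above it. The mould is two aluminium boxes rammed with dark sand, each 240 (y) x 180 (x) x 60 mm high, one upon the other on an 18 mm board, with a lug standing 48 mm out at each short end of each.
- first_pin (a point): Centre of the hole mouth on top of the upper box's other lug, 300 mm from cope_hole along y, same axes. A fixed closing pin of the same kind stands here fully home. The upper box cannot be lifted, but swings level about this point: stiffly, it takes about 4 N sideways at cope_hole to move it, until it stops 24 mm either way from in line, and it stays where it is left.
- draw_spike: Bystander in the rack: a spike with a turned wooden handle 30 mm wide and 66 mm high; origin where its collar meets the rack's top.
- tee_lifter: Bystander in the rack: a dark steel tee, cross bar 60 mm long, its top 56 mm above the rack; origin where its collar meets the rack's top.
- bell: Bystander: small bronze bell 95 mm across and 94 mm high, standing on the bench beyond the rack; origin at the centre of its foot.
Things that resemble listed ones, but are neither listed nor needed, are in the scene too. Leave any pink look-alike of the draw_spike alone. Leave any blue look-alike of the closing_pin alone.

How it is judged:
At the end, for the whole second after the job is handed in: The closing pin is down through both lugs of the free end: its collar on the upper lug's top to within 2.5 mm, in the hole (head centre within 5 mm of the hole's centre seen from above), upright within about 4.5 degrees, released and at rest (z of pin_grip in the frame of cope_hole between 0.0235 and 0.029 m and horizontal distance between pin_grip and cope_hole below 0.005 m and angle between pin_grip's own z axis and vertical below 0.08 rad and linear speed of closing_pin below 0.02 m/s); the robot touches nothing.
It fails at once if the draw spike is knocked or carried off (moved more than 30 mm) (distance of draw_spike from where it was at the start of the episode above 0.03 m).
It fails at once if the tee lifter is knocked or carried off (moved more than 30 mm) (distance of tee_lifter from where it was at the start of the episode above 0.03 m).
It fails at once if the small bell is knocked or carried off (moved more than 30 mm) (distance of bell from where it was at the start of the episode above 0.03 m).
It also fails if it takes over 48 s, if anything falls off the work surface, if the arm or the gripper's body presses on something with over 40 N, if the wrist force passes 120 N, or if a joint passes its speed limit or range.

## Working session

There is one attempt and no reset: what is moved stays moved. The work goes in short steps, Python scripts to look and compute and a shell command to move; the robot and the scene stay as the last step left them, time stands still between calls to the robot, and variables do not carry over. Pictures are saved under pics/ and viewed, at most 10 in all, crops included, and the job is handed in when it is done.

```bash
mkdir -p pics; cat > h.py <<'E'
import numpy as np, cv2
from cell import env, optics, nets
from scipy.optimize import least_squares
def proj(cam,X):
    p=optics.camera_params(cam); c=np.asarray(p["R"])@np.asarray(X,float)+np.asarray(p["t"]).ravel()
    s=c[:2]/c[2]; s=s*(1+p["k1"]*(s@s)); K=np.asarray(p["K"]); return (K@np.r_[s,1])[:2]
def onplane(cam,uv,z,x0=(0.6,0.)):
    r=least_squares(lambda q:proj(cam,[q[0],q[1],z])-uv,x0); return r.x
def tri(uvs,x0=(0.4,-0.4,0.1)):
    r=least_squares(lambda q:np.concatenate([proj(c,q)-u for c,u in uvs.items()]),x0); return r.x,np.abs(r.fun).max()
def snap(cam,name):
    im=optics.get_image(cam); cv2.imwrite(f"pics/{name}.png",im[:,:,::-1]); return im
E
python3 - <<'E'
from h import *
for c in("top","side"):
    snap(c,c+"0")
    p=optics.camera_params(c); R=np.array(p["R"]); print(c,-R.T@np.array(p["t"]).ravel(),R[2],p["K"][0][0])
    for n in("closing_pin","pin_grip","cope_hole","lug_end","cope_top","first_pin","pin_rack","draw_spike","tee_lifter","bell"):
        for r in nets.regions_of(c,n)[:3]:
            ys,xs=np.nonzero(r["pixels"]); print(n,round(r["confidence"],2),r["extent"],xs.mean().round(1),ys.mean().round(1),len(xs))
print(env.observe())
E
```

```text
top [ 0.42416496 -0.07624562  0.91871552] [ 0.13467876 -0.01667596 -0.99074898] 439.80081712399425
closing_pin 0.61 [441.6, 258.6, 466.7, 274.7] 455.4 266.5 237
closing_pin 0.48 [493.1, 264.3, 516.5, 277.4] 503.7 270.1 179
pin_grip 0.54 [446.9, 261.6, 465.4, 275.1] 455.4 266.5 194
pin_grip 0.51 [495.3, 263.0, 516.4, 278.0] 504.8 269.9 237
cope_hole 0.55 [150.8, 146.8, 326.5, 289.4] 237.6 215.4 14936
lug_end 0.93 [154.7, 145.6, 326.8, 287.7] 237.4 215.3 15007
cope_top 0.75 [152.2, 144.0, 326.9, 289.7] 237.3 215.6 15124
first_pin 0.77 [155.4, 145.9, 326.4, 285.2] 237.8 215.0 14731
first_pin 0.55 [436.9, 290.9, 460.4, 304.9] 448.5 298.2 228
first_pin 0.52 [447.7, 260.8, 465.8, 272.6] 455.1 266.5 184
pin_rack 0.76 [412.7, 211.0, 483.7, 320.5] 446.2 267.9 3697
draw_spike 0.79 [433.1, 341.9, 457.7, 360.1] 447.3 350.2 277
draw_spike 0.62 [438.0, 291.9, 457.8, 306.6] 448.3 298.2 240
tee_lifter 0.59 [454.5, 222.9, 487.2, 245.0] 466.6 233.3 313
tee_lifter 0.36 [154.5, 146.6, 327.1, 289.9] 237.7 215.4 14962
tee_lifter 0.23 [376.6, 133.8, 415.1, 178.2] 397.8 153.4 1465
bell 0.73 [374.8, 132.8, 4
[... 1007 characters left out ...]
y([ 1.28350049,  0.61490055, -0.01261757,  1.42339858,  0.00811826,
        1.10341534, -0.04038185]), 'joint_velocities': array([-0.00222142, -0.00060389,  0.00161522,  0.00047892,  0.00012721,
        0.00017022, -0.00025212]), 'joint_efforts': array([-2.63359297e-06, -4.69122899e+01,  2.59237234e-01, -1.71347326e+01,
        1.00811943e-02,  1.81292664e-03, -2.34046553e-06]), 'ee_pos': array([ 0.16762075, -0.62798153,  0.23129729]), 'tcp_rot': array([-3.76195458e-05,  9.91504833e-01,  1.30069848e-01,  9.41774055e-06]), 'force': array([ 0.3930315 , -0.67291547, -0.12461605]), 'ft_torque': array([ 0.03129137,  0.03526514, -0.01476069]), 'finger_force': 0.0, 'finger_gap': 0.9974608622558668}
```

View pics/top0.png

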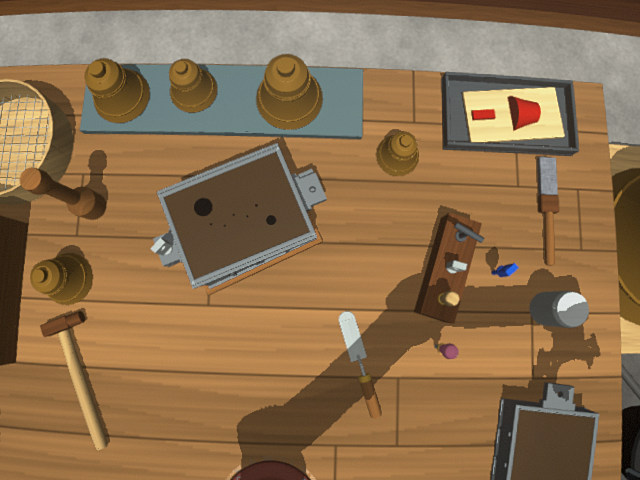

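View pics/side0.png

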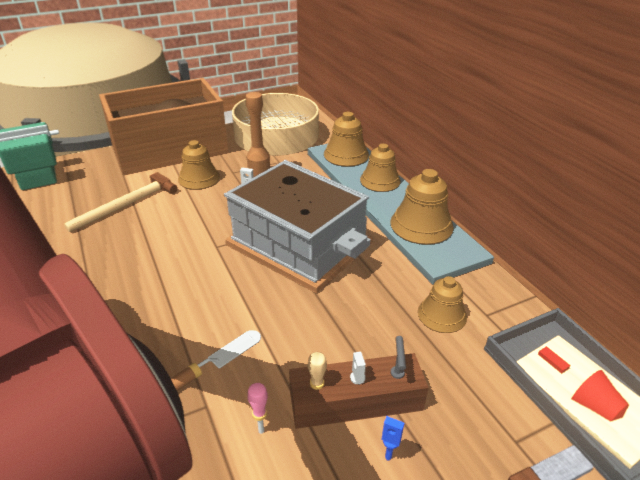

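The top view shows the rack at about (447,268), with the steel pin in its middle hole at (456,266) and the free lug at (312,188). The first pin is at (160,245).

There are two candidates for the closing pin:
- **Steel one:** middle rack hole, top (456,266) and side (358,368). It fits the description: steel, and standing in the rack.
- **Blue one:** outside the rack, top (504,270) and side (392,435). This is the look-alike to leave alone.

I'll confirm with a crop.

```bash
python3 - <<'E'
from h import *
t=cv2.imread("pics/top0.png"); s=cv2.imread("pics/side0.png")
def cr(im,u,v,w,h,W,H): return cv2.resize(im[v:v+h,u:u+w],(W,H),interpolation=cv2.INTER_CUBIC)
a=cr(t,405,205,80,60*2,400,600)[:, :]
b=np.vstack([cr(s,330,335,80,60,400,300),cr(t,280,160,60,45,400,300)])
cv2.imwrite("pics/crop0.png",np.hstack([a,b]))
P,e=tri({"top":np.array([455.4,266.5]),"side":np.array([357.8,368.7])}); print("pin",P,e)
C,e=tri({"top":np.array([312,188.]),"side":np.array([350.,242.])}); print("hole",C,e)
# rack axis at collar level from spike & tee
for n,u,v in(("spike",(448.3,298.2),(316.7,368.4)),("tee",(466.6,233.3),(398.8,360)),("bell",(398,153),(443,305))):
    print(n,*tri({"top":np.array(u),"side":np.array(v)}))
E
```

```text
pin [ 0.49578564 -0.34826752  0.08423094] 0.17656859781862977
hole [ 0.63851478 -0.06658977  0.08671319] 1.6854200002041466
spike [ 0.43424375 -0.32964403  0.09717618] 0.3300030293573286
tee [ 0.55826445 -0.36758417  0.09399779] 0.9042106925866165
bell [ 0.74091451 -0.24799952  0.02644741] 0.42557105975555487
```

View pics/crop0.png

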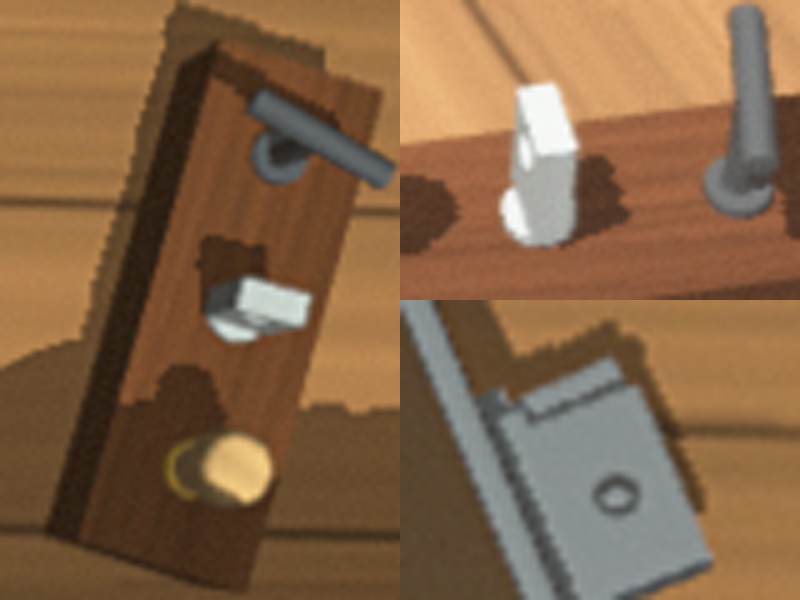

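The crop confirms it: the steel plate-headed pin stands in the middle rack hole, between the spike and the tee. The lower lug shows past the upper lug's upper-left edge, at about top (311,169), so the hidden hole should lie that way. Next I'll work out the numbers.

```bash
python3 - <<'E'
from h import *
A=np.array
f=lambda u,z:onplane("top",A(u,float),z)
c=[f((405+x/5,205+y/5),.108) for x,y in((243,275),(312,292),(305,330),(232,313))]
print("head c",np.mean(c,0),"long",c[1]-c[0],c[2]-c[3],"short",c[0]-c[3],c[1]-c[2])
r1=f((448.3,298.2),.1);r2=f((466.6,233.3),.11);print("rack dir",r2-r1,np.degrees(np.arctan2(*(r2-r1)[::-1])))
H=f((312.55,189.1),.094);print("hole",H, "tri z check side proj",proj("side",[*H,.094]))
# side: first pin head top ~ top view
F=f((160,243),.094+.048);print("first approx",F,np.linalg.norm(H-F))
by=(F-H)/np.linalg.norm(F-H); bx=A([by[1],-by[0]]);print("box y",by,"box x",bx)
q=lambda p:(280+(p[0]-400)/6.667,160+(p[1]-300)/6.667)
U=f(q((640,388)),.094);L=f(q((612,358)),.078)
for n,p in(("up corner",U),("low corner",L)): print(n,p,"box x,y",(p-H)@bx,(p-H)@by)
print(proj("top",[*H,.094]),proj("top",[.5,-.35,.06]))
E
```

```text
head c [ 0.49615561 -0.34877822] long [-0.00577507 -0.02651789] [-0.00574909 -0.02798359] short [ 0.01440255 -0.00439782] [ 0.01437657 -0.00293212]
rack dir [ 0.12258777 -0.03368393] -15.36421065771242
hole [ 0.63759719 -0.06886396] tri z check side proj [351.99757356 239.48977434]
first approx [0.51899275 0.20135215] 0.29509957484449617
box y [-0.40191328  0.91567774] box x [0.91567774 0.40191328]
up corner [ 0.66948106 -0.07463341] box x,y 0.026876539932482423 -0.018097507175215532
low corner [ 0.68320323 -0.06604564] box x,y 0.04289316239067025 -0.01574899862984766
[312.55 189.1 ] [452.28591303 265.53159493]
```

```bash
cat >> h.py <<'E'
def plan(xyz,t,n):
    "advice: rows (mm,deg) to tool-down pose, tool y at world angle t deg"
    from scipy.spatial.transform import Rotation as R
    o=env.observe(); p=o["ee_pos"]; w=o["tcp_rot"]; M=R.from_quat([*w[1:],w[0]]).as_matrix()
    t0=np.degrees(np.arctan2(M[1,1],M[0,1])); d=(np.array(xyz)-p)*1000/n; dt=((t-t0+180)%360-180)/n
    print("at",p.round(4),"t",t0.round(1),"tilt",np.degrees(M[:2,2]).round(2),"F",o["force"].round(1),"T",o["ft_torque"].round(2),"gap",o["finger_gap"].round(3),"j7",o["joint_pos"][6].round(2),"time",o["time_s"])
    for i in range(n):
        a=np.radians(t0+i*dt); print(dict(x=round(-d[0]*np.sin(a)+d[1]*np.cos(a),1),y=round(d[0]*np.cos(a)+d[1]*np.sin(a),1),z=round(-d[2],1),rz=round(-dt,2)))
E
python3 -c "
from h import *
plan([.496,-.3485,.2],-14.5,16)"
```

```text
Traceback (most recent call last):
  File "h.py", line 18, in plan
    print("at",p.round(4),"t",t0.round(1),"tilt",np.degrees(M[:2,2]).round(2),"F",o["force"].round(1),"T",o["ft_torque"].round(2),"gap",o["finger_gap"].round(3),"j7",o["joint_pos"][6].round(2),"time",o["time_s"])
                                                                                                                                        ^^^^^^^^^^^^^^^^^^^^^
AttributeError: 'float' object has no attribute 'round'
```

```bash
sed -i 's/o\["finger_gap"\].round(3)/round(o["finger_gap"],3)/' h.py
python3 -c "
from h import *
plan([.496,-.3485,.2],-14.5,16)"
```

```text
at [ 0.1676 -0.628   0.2313] t -75.1 tilt [0. 0.] F [ 0.4 -0.7 -0.1] T [ 0.03  0.04 -0.01] gap 0.997 j7 -0.04 time 1.1
{'x': np.float64(24.3), 'y': np.float64(-11.6), 'z': np.float64(2.0), 'rz': np.float64(-3.78)}
{'x': np.float64(25.0), 'y': np.float64(-10.0), 'z': np.float64(2.0), 'rz': np.float64(-3.78)}
{'x': np.float64(25.6), 'y': np.float64(-8.3), 'z': np.float64(2.0), 'rz': np.float64(-3.78)}
{'x': np.float64(26.1), 'y': np.float64(-6.6), 'z': np.float64(2.0), 'rz': np.float64(-3.78)}
{'x': np.float64(26.5), 'y': np.float64(-4.8), 'z': np.float64(2.0), 'rz': np.float64(-3.78)}
{'x': np.float64(26.8), 'y': np.float64(-3.1), 'z': np.float64(2.0), 'rz': np.float64(-3.78)}
{'x': np.float64(26.9), 'y': np.float64(-1.3), 'z': np.float64(2.0), 'rz': np.float64(-3.78)}
{'x': np.float64(26.9), 'y': np.float64(0.5), 'z': np.float64(2.0), 'rz': np.float64(-3.78)}
{'x': np.float64(26.9), 'y': np.float64(2.3), 'z': np.float64(2.0), 'rz': np.float64(-3.78)}
{'x': np.float64(26.6), 'y': np.float64(4.0), 'z': np.float64(2.0), 'rz': np.float64(-3.78)}
{'x': np.float64(26.3), 'y': np.float64(5.8), 'z': np.float64(2.0), 'rz': np.float64(-3.78)}
{'x': np.float64(25.9), 'y': np.float64(7.5), 'z': np.float64(2.0), 'rz': np.float64(-3.78)}
{'x': np.float64(25.3), 'y': np.float64(9.2), 'z': np.float64(2.0), 'rz': np.float64(-3.78)}
{'x': np.float64(24.7), 'y': np.float64(10.9), 'z': np.float64(2.0), 'rz': np.float64(-3.78)}
{'x': np.float64(23.9), 'y': np.float64(12.5), 'z': np.float64(2.0), 'rz': np.float64(-3.78)}
{'x': np.float64(23.0), 'y': np.float64(14.0), 'z': np.float64(2.0), 'rz': np.float64(-3.78)}
```

```bash
sed -i 's/print(dict(x=round(-d\[0\]/print(*map(float,(round(-d[0]/; s/,1),y=round(/,1),round(/; s/,1),z=round(-d\[2\],1),rz=round(-dt,2)))/,1),round(-d[2],1),round(-dt,2))))/' h.py
python3 -m inch '[{"x":24.3,"y":-11.6,"z":2,"rx":0,"ry":0,"rz":-3.8,"jaw":0.59},{"x":25,"y":-10,"z":2,"rx":0,"ry":0,"rz":-3.8,"jaw":0.59},{"x":25.6,"y":-8.3,"z":2,"rx":0,"ry":0,"rz":-3.8,"jaw":0.59},{"x":26.1,"y":-6.6,"z":2,"rx":0,"ry":0,"rz":-3.8,"jaw":0.59},{"x":26.5,"y":-4.8,"z":2,"rx":0,"ry":0,"rz":-3.8,"jaw":0.59},{"x":26.8,"y":-3.1,"z":2,"rx":0,"ry":0,"rz":-3.8,"jaw":0.59},{"x":26.9,"y":-1.3,"z":2,"rx":0,"ry":0,"rz":-3.8,"jaw":0.59},{"x":26.9,"y":0.5,"z":2,"rx":0,"ry":0,"rz":-3.8,"jaw":0.59}]' 40
python3 -m inch '[{"x":26.9,"y":2.3,"z":2,"rx":0,"ry":0,"rz":-3.8,"jaw":0.59},{"x":26.6,"y":4,"z":2,"rx":0,"ry":0,"rz":-3.8,"jaw":0.59},{"x":26.3,"y":5.8,"z":2,"rx":0,"ry":0,"rz":-3.8,"jaw":0.59},{"x":25.9,"y":7.5,"z":2,"rx":0,"ry":0,"rz":-3.8,"jaw":0.59},{"x":25.3,"y":9.2,"z":2,"rx":0,"ry":0,"rz":-3.8,"jaw":0.59},{"x":24.7,"y":10.9,"z":2,"rx":0,"ry":0,"rz":-3.8,"jaw":0.59},{"x":23.9,"y":12.5,"z":2,"rx":0,"ry":0,"rz":-3.8,"jaw":0.59},{"x":23,"y":14,"z":2,"rx":0,"ry":0,"rz":-3.8,"jaw":0.59}]'
python3 -c "
from h import *
plan([.496,-.3485,.12],-14.5,4)"
```

```text
time_s: 1.77
ee_pos: [0.3323, -0.4872, 0.2154]
tcp_rot: [0.0, 0.922, 0.387, 0.0]
force: [0.2, -0.1, 0.7]
finger_gap: 0.411
finger_force: 0.0
time_s: 2.43
ee_pos: [0.4962, -0.3471, 0.1994]
tcp_rot: [0.0, 0.788, 0.615, -0.0]
force: [0.9, -0.5, -0.2]
finger_gap: 0.405
finger_force: 0.0
at [ 0.4962 -0.3471  0.1994] t -14.1 tilt [ 0.01 -0.02] F [ 0.9 -0.5 -0.2] T [ 0.01 -0.01  0.01] gap 0.405 j7 0.14 time 2.4333
-0.3 0.0 19.8 0.1
-0.3 0.0 19.8 0.1
-0.3 0.0 19.8 0.1
-0.3 0.0 19.8 0.1
```

```bash
python3 -m inch '[{"x":-1.3,"y":0,"z":25,"rx":0,"ry":0,"rz":0.4,"jaw":0.59},{"x":0,"y":0,"z":25,"rx":0,"ry":0,"rz":0,"jaw":0.59},{"x":0,"y":0,"z":20,"rx":0,"ry":0,"rz":0,"jaw":0.59},{"x":0,"y":0,"z":18,"rx":0,"ry":0,"rz":0,"jaw":0.59},{"x":0,"y":0,"z":15,"rx":0,"ry":0,"rz":0,"jaw":0.59},{"x":0,"y":0,"z":12,"rx":0,"ry":0,"rz":0,"jaw":0.59},{"x":0,"y":0,"z":11.5,"rx":0,"ry":0,"rz":0,"jaw":0.59},{"x":0,"y":0,"z":0,"rx":0,"ry":0,"rz":0,"jaw":0.59}]'
python3 -m inch '[{"x":0,"y":0,"z":0,"rx":0,"ry":0,"rz":0,"jaw":1},{"x":0,"y":0,"z":0,"rx":0,"ry":0,"rz":0,"jaw":1},{"x":0,"y":0,"z":0,"rx":0,"ry":0,"rz":0,"jaw":1},{"x":0,"y":0,"z":0,"rx":0,"ry":0,"rz":0,"jaw":1},{"x":0,"y":0,"z":0,"rx":0,"ry":0,"rz":0,"jaw":1},{"x":0,"y":0,"z":0,"rx":0,"ry":0,"rz":0,"jaw":1},{"x":0,"y":0,"z":0,"rx":0,"ry":0,"rz":0,"jaw":1},{"x":0,"y":0,"z":0,"rx":0,"ry":0,"rz":0,"jaw":1}]' 70
```

```text
time_s: 3.1
ee_pos: [0.4936, -0.3485, 0.0706]
tcp_rot: [-0.002, 0.792, 0.611, -0.001]
force: [-0.8, -0.7, 0.1]
finger_gap: 0.412
finger_force: 0.0
time_s: 3.77
ee_pos: [0.4955, -0.3495, 0.0738]
tcp_rot: [0.001, 0.792, 0.611, 0.0]
force: [0.3, -0.4, 6.8]
finger_gap: 0.132
finger_force: 68.7
```

```bash
python3 -m inch '[{"x":0,"y":0,"z":-5,"rx":0,"ry":0,"rz":0,"jaw":1},{"x":0,"y":0,"z":-10,"rx":0,"ry":0,"rz":0,"jaw":1},{"x":0,"y":0,"z":-18,"rx":0,"ry":0,"rz":0,"jaw":1},{"x":0,"y":0,"z":-20,"rx":0,"ry":0,"rz":0,"jaw":1},{"x":0,"y":0,"z":-25,"rx":0,"ry":0,"rz":0,"jaw":1},{"x":0,"y":0,"z":-25,"rx":0,"ry":0,"rz":0,"jaw":1},{"x":0,"y":0,"z":-20,"rx":0,"ry":0,"rz":0,"jaw":1},{"x":0,"y":0,"z":-5,"rx":0,"ry":0,"rz":0,"jaw":1}]'
python3 - <<'E'
from h import *
plan([.6376,-.0689,.202],23.7,16)
for c in ("top","side"):
    im=snap(c,c+"1")
    for r in nets.regions_of(c,"closing_pin")[:3]: print(c,r["confidence"],r["extent"])
s=cv2.imread("pics/side1.png")[220:440,220:480]
cv2.imwrite("pics/c1.png",cv2.resize(s,(700,592)))
E
```

```text
time_s: 4.43
ee_pos: [0.4966, -0.3499, 0.2049]
tcp_rot: [0.003, 0.792, 0.611, 0.001]
force: [0.5, 0.1, -2.5]
finger_gap: 0.131
finger_force: 68.7
at [ 0.4966 -0.3499  0.2049] t -14.7 tilt [ 0.33 -0.2 ] F [ 0.5  0.1 -2.5] T [-0.01 -0.08 -0.  ] gap 0.131 j7 0.14 time 4.4333
19.2 4.1 0.2 -2.4
19.0 4.9 0.2 -2.4
18.8 5.7 0.2 -2.4
18.6 6.5 0.2 -2.4
18.3 7.2 0.2 -2.4
18.0 8.0 0.2 -2.4
17.6 8.7 0.2 -2.4
17.2 9.5 0.2 -2.4
16.8 10.2 0.2 -2.4
16.4 10.9 0.2 -2.4
15.9 11.5 0.2 -2.4
15.4 12.2 0.2 -2.4
14.9 12.8 0.2 -2.4
14.3 13.4 0.2 -2.4
13.8 14.0 0.2 -2.4
13.2 14.6 0.2 -2.4
top 0.49 [461.5, 253.3, 488.4, 268.3]
side 0.86 [381.7, 414.6, 404.9, 459.9]
side 0.7 [353.2, 292.8, 371.1, 345.0]
side 0.37 [310.7, 353.5, 325.1, 390.8]
```

View pics/c1.png

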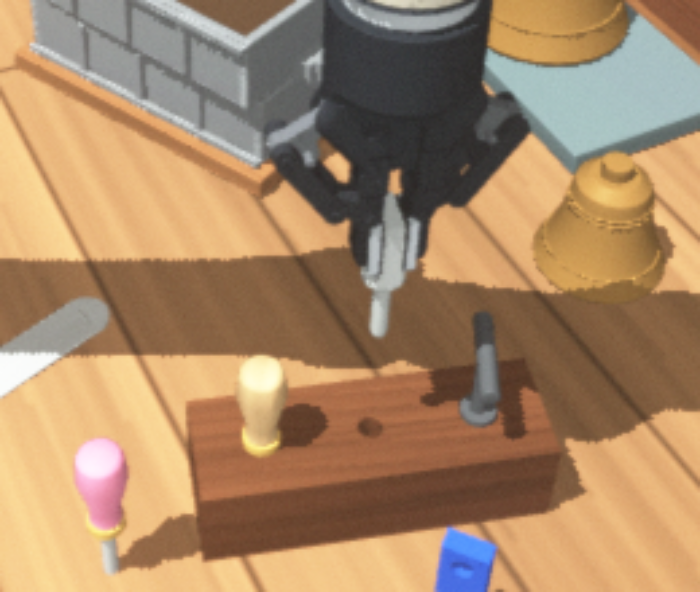

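The side view shows the pin held upright, nose at about (360,344), with the spike and tee undisturbed. Moving it to above the free lug.

```bash

python3 -m inch '[{"x":19.2,"y":4.1,"z":0.5,"rx":0,"ry":0,"rz":-2.4,"jaw":1},{"x":19,"y":4.9,"z":0.5,"rx":0,"ry":0,"rz":-2.4,"jaw":1},{"x":18.8,"y":5.7,"z":0.5,"rx":0,"ry":0,"rz":-2.4,"jaw":1},{"x":18.6,"y":6.5,"z":0.5,"rx":0,"ry":0,"rz":-2.4,"jaw":1},{"x":18.3,"y":7.2,"z":0.5,"rx":0,"ry":0,"rz":-2.4,"jaw":1},{"x":18,"y":8,"z":0.5,"rx":0,"ry":0,"rz":-2.4,"jaw":1},{"x":17.6,"y":8.7,"z":0.5,"rx":0,"ry":0,"rz":-2.4,"jaw":1},{"x":17.2,"y":9.5,"z":0.5,"rx":0,"ry":0,"rz":-2.4,"jaw":1}]'
python3 -m inch '[{"x":16.8,"y":10.2,"z":1.5,"rx":0,"ry":0,"rz":-2.4,"jaw":1},{"x":16.4,"y":10.9,"z":1.5,"rx":0,"ry":0,"rz":-2.4,"jaw":1},{"x":15.9,"y":11.5,"z":1.5,"rx":0,"ry":0,"rz":-2.4,"jaw":1},{"x":15.4,"y":12.2,"z":1.5,"rx":0,"ry":0,"rz":-2.4,"jaw":1},{"x":14.9,"y":12.8,"z":1.5,"rx":0,"ry":0,"rz":-2.4,"jaw":1},{"x":14.3,"y":13.4,"z":1.5,"rx":0,"ry":0,"rz":-2.4,"jaw":1},{"x":13.8,"y":14,"z":1.5,"rx":0,"ry":0,"rz":-2.4,"jaw":1},{"x":13.2,"y":14.6,"z":1.5,"rx":0,"ry":0,"rz":-2.4,"jaw":1}]'
python3 - <<'E'
from h import *
plan([.6376,-.0689,.17],23.7,8)
for c in ("top","side"):
    im=snap(c,c+"2")
o=env.observe()["ee_pos"]
print("nose proj side",proj("side",o-[0,0,.0588]),"hole",proj("side",[.6376,-.0689,.094]),"nose top",proj("top",o-[0,0,.0588]))
s=cv2.imread("pics/side2.png")[180:270,300:400]; t=cv2.imread("pics/top2.png")[150:225,275:350]
cv2.imwrite("pics/c2.png",np.hstack([cv2.resize(s,(500,450),interpolation=2),cv2.resize(t,(300,300),interpolation=2)[:450] if 0 else cv2.copyMakeBorder(cv2.resize(t,(300,300),interpolation=2),0,150,0,0,0)]))
E
```

```text
time_s: 5.3
ee_pos: [0.5659, -0.2049, 0.1956]
tcp_rot: [-0.002, 0.676, 0.737, 0.0]
force: [1.1, 0.4, -2.2]
finger_gap: 0.13
finger_force: 68.6
time_s: 5.97
ee_pos: [0.6356, -0.0644, 0.1834]
tcp_rot: [-0.002, 0.544, 0.839, 0.0]
force: [-0.6, 0.5, -1.9]
finger_gap: 0.126
finger_force: 68.6
at [ 0.6356 -0.0644  0.1834] t 24.1 tilt [-0.14  0.11] F [-0.6  0.5 -1.9] T [-0.02 -0.05 -0.01] gap 0.126 j7 0.2 time 5.9667
-0.6 0.0 1.7 0.05
-0.6 0.0 1.7 0.05
-0.6 0.0 1.7 0.05
-0.6 0.0 1.7 0.05
-0.6 0.0 1.7 0.05
-0.6 0.0 1.7 0.05
-0.6 0.0 1.7 0.05
-0.6 0.0 1.7 0.05
nose proj side [349.88646176 224.87786806] hole [352.00741503 239.49936755] nose top [307.5370009  185.51238086]
```

View pics/c2.png

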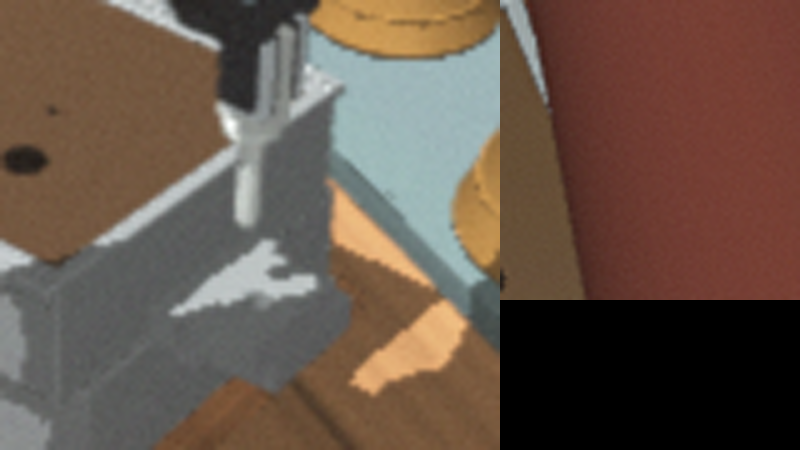

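The side view shows the nose at about (349,225), above the lug. The top view is blocked by the arm. I'll refine the hole position from the first side picture.

```bash
python3 - <<'E'
from h import *
for f,(u0,v0) in(("side0",(340,231)),("top0",(305,181))):
    g=cv2.cvtColor(cv2.imread(f"pics/{f}.png"),6)[v0:v0+17,u0:u0+22]; print(f,u0,v0); print(g)
for z in (.092,.094,.096): print(proj("side",[*onplane("top",np.array([312.55,189.1]),z),z]))
for d in ([.001,0,0],[0,.001,0]): print(proj("side",np.array([.6376,-.0689,.094])+d)-proj("side",[.6376,-.0689,.094]))
E
```

```text
side0 340 231
[[ 92  90  91  95  91  96  97 115 163 178 187 188 190 185 184 178 152 116
   99  91  87  88]
 [ 90  91  93  97  97 106 116 167 185 188 191 187 189 190 188 189 183 177
  150 114 101  93]
 [ 91  94  95  96 113 166 179 185 188 187 187 187 190 188 191 186 188 188
  184 179 161 128]
 [ 96  96 106 117 167 185 190 191 189 190 189 188 188 188 189 189 186 192
  188 187 185 177]
 [ 96 115 164 178 188 189 190 190 188 188 187 188 189 191 189 190 187 188
  190 188 190 187]
 [115 163 185 187 192 189 189 188 187 188 189 188 189 190 189 188 191 187
  190 188 191 187]
 [166 189 188 189 189 189 189 190 187 186 186 188 190 191 193 189 188 188
  192 186 188 188]
 [183 188 187 187 188 188 187 189 180 166 150 151 160 184 191 188 185 190
  189 187 189 188]
 [187 187 189 185 187 186 189 186 164 122 109 123 133 145 163 182 189 187
  186 189 190 186]
 [189 188 185 188 190 190 188 188 166 123 107 122 135 141 148 173 188 189
  188 189 187 181]
 [187 187 190 189 189 190 189 189 182 165 143 143 151 161 169 182 185 187
  189 187 181 150]
 [188 188 188 188 187 188 188 191 187 187 181 183 185 183 184 1
[... 1526 characters left out ...]
 125]
 [142 144 141 144 143 137 123 115 119 138 141 143 143 142 144 143 144 143
  142 127 121 125]
 [142 144 142 142 144 142 144 140 143 143 143 143 143 144 144 140 143 143
  145 139 127 125]
 [144 143 143 144 143 144 144 143 142 145 143 146 143 144 143 142 143 144
  142 144 133 127]
 [142 143 142 144 143 142 143 145 143 142 143 142 143 141 143 144 144 143
  144 141 134 126]
 [145 143 142 142 142 143 142 143 142 145 144 144 143 142 141 143 142 142
  142 147 140 123]
 [144 144 142 142 143 142 144 143 142 145 143 142 143 144 143 144 142 144
  144 143 143 132]]
[352.1721123  240.20137107]
[351.99757356 239.48977434]
[351.82255648 238.77623001]
[ 0.43671163 -0.13023933]
[-0.23883212 -0.27619673]
```

```bash

python3 -m inch '[{"x":-3,"y":0.3,"z":5,"rx":0,"ry":0,"rz":0.4,"jaw":1},{"x":-2.7,"y":0,"z":6,"rx":0,"ry":0,"rz":0,"jaw":1},{"x":0,"y":0,"z":6,"rx":0,"ry":0,"rz":0,"jaw":1},{"x":0,"y":0,"z":5,"rx":0,"ry":0,"rz":0,"jaw":1},{"x":0,"y":0,"z":3,"rx":0,"ry":0,"rz":0,"jaw":1},{"x":0,"y":0,"z":0,"rx":0,"ry":0,"rz":0,"jaw":1},{"x":0,"y":0,"z":0,"rx":0,"ry":0,"rz":0,"jaw":1},{"x":0,"y":0,"z":0,"rx":0,"ry":0,"rz":0,"jaw":1}]'
python3 - <<'E'
from h import *
plan([.638,-.0695,.15],23.7,1)
snap("side","side3"); o=env.observe()["ee_pos"]
print("nose proj side",proj("side",o-[0,0,.0588]))
s=cv2.imread("pics/side3.png")[200:260,310:390]
cv2.imwrite("pics/c3.png",cv2.resize(s,(640,480),interpolation=2))
E
```

```text
time_s: 6.73
ee_pos: [0.6386, -0.0732, 0.1602]
tcp_rot: [0.0, 0.549, 0.836, 0.0]
force: [0.6, -0.1, -0.9]
finger_gap: 0.133
finger_force: 68.6
at [ 0.6386 -0.0732  0.1602] t 23.3 tilt [0.04 0.01] F [ 0.6 -0.1 -0.9] T [-0.02 -0.03  0.02] gap 0.133 j7 0.19 time 6.7333
3.6 0.9 10.2 -0.36
nose proj side [353.68031273 237.56105973]
```

View pics/c3.png

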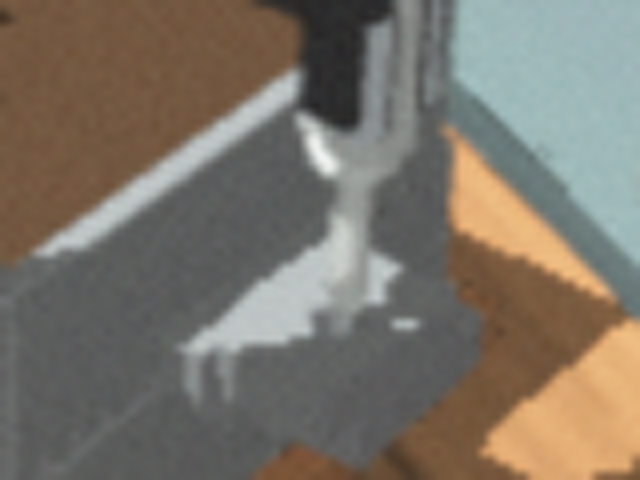

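```bash
python3 - <<'E'
from h import *
print(onplane("top",np.array([312.2,189.1]),.094))
for b in ((0,0),(-1.2,0),(-1.3,.8),(-1.2,1.2)): print(b,onplane("side",np.array([351.3,239.6])-b,.094))
plan([.638,-.0695,.15],23.7,1)
E
```

```text
[ 0.63757711 -0.0681904 ]
(0, 0) [ 0.63615467 -0.06858271]
(-1.2, 0) [ 0.63833787 -0.06961184]
(-1.3, 0.8) [ 0.6397827  -0.06739407]
(-1.2, 1.2) [ 0.64023353 -0.06615288]
at [ 0.6387 -0.0731  0.1603] t 23.3 tilt [0.06 0.01] F [ 0.3  0.9 -1.2] T [ 0.   -0.04 -0.01] gap 0.132 j7 0.19 time 6.7833
3.6 0.8 10.3 -0.36
```

```bash

python3 -m inch '[{"x":4.2,"y":1.8,"z":0,"rx":0,"ry":0,"rz":-0.4,"jaw":1},{"x":0,"y":0,"z":0,"rx":0,"ry":0,"rz":0,"jaw":1},{"x":0,"y":0,"z":2,"rx":0,"ry":0,"rz":0,"jaw":1},{"x":0,"y":0,"z":3,"rx":0,"ry":0,"rz":0,"jaw":1},{"x":0,"y":0,"z":3,"rx":0,"ry":0,"rz":0,"jaw":1},{"x":0,"y":0,"z":3,"rx":0,"ry":0,"rz":0,"jaw":1},{"x":0,"y":0,"z":0,"rx":0,"ry":0,"rz":0,"jaw":1},{"x":0,"y":0,"z":0,"rx":0,"ry":0,"rz":0,"jaw":1}]'
python3 -c "
from h import *
plan([.6385,-.0685,.14],23.7,1)"
```

```text
time_s: 7.45
ee_pos: [0.6382, -0.0687, 0.1484]
tcp_rot: [-0.0, 0.547, 0.837, -0.0]
force: [0.6, 0.1, -1.6]
finger_gap: 0.131
finger_force: 68.6
at [ 0.6382 -0.0687  0.1484] t 23.7 tilt [-0.04  0.  ] F [ 0.6  0.1 -1.6] T [0.02 0.03 0.04] gap 0.131 j7 0.18 time 7.45
0.1 0.4 8.4 0.04
```

```bash

python3 -m inch '[{"x":0,"y":0,"z":2.5,"rx":0,"ry":0,"rz":0,"jaw":1},{"x":0,"y":0,"z":2.5,"rx":0,"ry":0,"rz":0,"jaw":1},{"x":0,"y":0,"z":2.5,"rx":0,"ry":0,"rz":0,"jaw":1},{"x":0,"y":0,"z":2,"rx":0,"ry":0,"rz":0,"jaw":1},{"x":0,"y":0,"z":1.5,"rx":0,"ry":0,"rz":0,"jaw":1},{"x":0,"y":0,"z":1,"rx":0,"ry":0,"rz":0,"jaw":1},{"x":0,"y":0,"z":0.5,"rx":0,"ry":0,"rz":0,"jaw":1},{"x":0,"y":0,"z":0,"rx":0,"ry":0,"rz":0,"jaw":1}]'
python3 -c "
from h import *
plan([.6385,-.0685,.14],23.7,1)"
```

```text
time_s: 8.12
ee_pos: [0.6383, -0.0686, 0.1368]
tcp_rot: [-0.0, 0.547, 0.837, -0.0]
force: [-1.6, 0.7, 2.1]
finger_gap: 0.133
finger_force: 69.2
at [ 0.6383 -0.0686  0.1368] t 23.7 tilt [-0.01 -0.01] F [-1.6  0.7  2.1] T [-0.03  0.35 -0.  ] gap 0.133 j7 0.17 time 8.1167
0.0 0.2 -3.2 0.04
```

```bash

python3 -m inch '[{"x":0,"y":1,"z":0.5,"rx":0,"ry":0,"rz":-0.2,"jaw":1},{"x":0,"y":1,"z":0.5,"rx":0,"ry":0,"rz":-0.2,"jaw":1},{"x":0,"y":1.2,"z":0,"rx":0,"ry":0,"rz":-0.2,"jaw":1},{"x":0,"y":1.2,"z":0,"rx":0,"ry":0,"rz":-0.2,"jaw":1},{"x":0,"y":1.2,"z":0,"rx":0,"ry":0,"rz":-0.2,"jaw":1},{"x":0,"y":1.2,"z":0,"rx":0,"ry":0,"rz":-0.2,"jaw":1},{"x":0,"y":1.2,"z":0,"rx":0,"ry":0,"rz":-0.2,"jaw":1},{"x":0,"y":0,"z":0,"rx":0,"ry":0,"rz":0,"jaw":1}]'
python3 -c "
from h import *
plan([.6383,-.0686,.1368],23.7,1)"
```

```text
time_s: 8.78
ee_pos: [0.6408, -0.0678, 0.1366]
tcp_rot: [-0.004, 0.537, 0.844, -0.006]
force: [-12.0, -3.2, 14.6]
finger_gap: 0.128
finger_force: 70.8
at [ 0.6408 -0.0678  0.1366] t 25.1 tilt [-0.69 -0.31] F [-12.   -3.2  14.6] T [-0.76  3.1  -0.02] gap 0.128 j7 0.19 time 8.7833
0.3 -2.6 -0.2 1.38
```

```bash

python3 -m inch '[{"x":0,"y":0,"z":-0.5,"rx":0,"ry":0,"rz":0,"jaw":1},{"x":0,"y":0,"z":-0.5,"rx":0,"ry":0,"rz":0,"jaw":1},{"x":0,"y":1,"z":0,"rx":0,"ry":0,"rz":-0.2,"jaw":1},{"x":0,"y":1,"z":0,"rx":0,"ry":0,"rz":-0.2,"jaw":1},{"x":0,"y":1,"z":0,"rx":0,"ry":0,"rz":-0.2,"jaw":1},{"x":0,"y":1,"z":0,"rx":0,"ry":0,"rz":-0.2,"jaw":1},{"x":0,"y":0,"z":0,"rx":0,"ry":0,"rz":0,"jaw":1},{"x":0,"y":0,"z":0,"rx":0,"ry":0,"rz":0,"jaw":1}]' 110
python3 -c "
from h import *
plan([.6383,-.0686,.1368],23.7,1)"
```

```text
time_s: 9.45
ee_pos: [0.6424, -0.0672, 0.1367]
tcp_rot: [-0.005, 0.531, 0.847, -0.008]
force: [-12.6, -4.1, 13.4]
finger_gap: 0.121
finger_force: 107.6
at [ 0.6424 -0.0672  0.1367] t 25.9 tilt [-0.97 -0.42] F [-12.6  -4.1  13.4] T [-1.02  3.63  0.07] gap 0.121 j7 0.2 time 9.45
0.5 -4.2 -0.1 2.16
```

```bash

python3 -m inch '[{"x":0,"y":0,"z":-1,"rx":0,"ry":0,"rz":0,"jaw":1},{"x":0,"y":0,"z":-1,"rx":0,"ry":0,"rz":0,"jaw":1},{"x":0,"y":0,"z":-1,"rx":0,"ry":0,"rz":0,"jaw":1},{"x":0,"y":0,"z":0,"rx":0,"ry":0,"rz":0,"jaw":1},{"x":0,"y":0,"z":0,"rx":0,"ry":0,"rz":0,"jaw":1},{"x":0,"y":0,"z":0,"rx":0,"ry":0,"rz":0,"jaw":1},{"x":0,"y":0,"z":0,"rx":0,"ry":0,"rz":0,"jaw":1},{"x":0,"y":0,"z":0,"rx":0,"ry":0,"rz":0,"jaw":1}]' 110
python3 -c "
from h import *
plan([.6383,-.0686,.1368],23.7,1)"
```

```text
time_s: 10.12
ee_pos: [0.649, -0.0638, 0.1389]
tcp_rot: [-0.0, 0.53, 0.848, -0.0]
force: [-5.0, -1.7, -4.4]
finger_gap: 0.123
finger_force: 107.1
at [ 0.649  -0.0638  0.1389] t 25.9 tilt [-0.06 -0.02] F [-5.  -1.7 -4.4] T [-0.52  0.95  0.  ] gap 0.123 j7 0.2 time 10.1167
0.4 -11.8 2.1 2.25
```

```bash

python3 -m inch '[{"x":0,"y":0.5,"z":1,"rx":0,"ry":0,"rz":-0.1,"jaw":1},{"x":0,"y":0.5,"z":1,"rx":0,"ry":0,"rz":-0.1,"jaw":1},{"x":0,"y":0.5,"z":1,"rx":0,"ry":0,"rz":-0.1,"jaw":1},{"x":0,"y":0.5,"z":0,"rx":0,"ry":0,"rz":-0.1,"jaw":1},{"x":0,"y":0,"z":0,"rx":0,"ry":0,"rz":0,"jaw":1},{"x":0,"y":0,"z":0,"rx":0,"ry":0,"rz":0,"jaw":1},{"x":0,"y":0,"z":0,"rx":0,"ry":0,"rz":0,"jaw":1},{"x":0,"y":0,"z":0,"rx":0,"ry":0,"rz":0,"jaw":1}]'
python3 -c "
from h import *
plan([.6383,-.0686,.1368],23.7,1)"
```

```text
time_s: 10.78
ee_pos: [0.6518, -0.0624, 0.1366]
tcp_rot: [0.001, 0.527, 0.85, 0.001]
force: [-1.3, -0.7, 0.2]
finger_gap: 0.121
finger_force: 107.7
at [ 0.6518 -0.0624  0.1366] t 26.3 tilt [0.11 0.04] F [-1.3 -0.7  0.2] T [-0.29  0.5   0.02] gap 0.121 j7 0.21 time 10.7833
0.4 -14.9 -0.2 2.65
```

```bash

python3 -m inch '[{"x":0,"y":0,"z":1,"rx":0,"ry":0,"rz":0,"jaw":1},{"x":0,"y":0,"z":1,"rx":0,"ry":0,"rz":0,"jaw":1},{"x":0,"y":0,"z":0,"rx":0,"ry":0,"rz":0,"jaw":1},{"x":0,"y":0,"z":0,"rx":0,"ry":0,"rz":0,"jaw":1},{"x":0,"y":0,"z":0,"rx":0,"ry":0,"rz":0,"jaw":1},{"x":0,"y":0,"z":0,"rx":0,"ry":0,"rz":0,"jaw":1},{"x":0,"y":0,"z":0,"rx":0,"ry":0,"rz":0,"jaw":1},{"x":0,"y":0,"z":0,"rx":0,"ry":0,"rz":0,"jaw":1}]'
python3 -c "
from h import *
plan([.6383,-.0686,.1368],23.7,1)"
```

```text
time_s: 11.45
ee_pos: [0.6515, -0.0623, 0.1344]
tcp_rot: [0.0, 0.527, 0.85, 0.001]
force: [-0.3, 0.7, -1.1]
finger_gap: 0.126
finger_force: 107.5
at [ 0.6515 -0.0623  0.1344] t 26.4 tilt [0.05 0.04] F [-0.3  0.7 -1.1] T [-0.04 -0.01 -0.03] gap 0.126 j7 0.2 time 11.45
0.2 -14.6 -2.4 2.66
```

It's entering the lower hole with no resistance, so I'll go on down.

```bash

python3 -m inch '[{"x":0,"y":0,"z":2,"rx":0,"ry":0,"rz":0,"jaw":1},{"x":0,"y":0,"z":2,"rx":0,"ry":0,"rz":0,"jaw":1},{"x":0,"y":0,"z":2,"rx":0,"ry":0,"rz":0,"jaw":1},{"x":0,"y":0,"z":2,"rx":0,"ry":0,"rz":0,"jaw":1},{"x":0,"y":0,"z":2,"rx":0,"ry":0,"rz":0,"jaw":1},{"x":0,"y":0,"z":2,"rx":0,"ry":0,"rz":0,"jaw":1},{"x":0,"y":0,"z":0,"rx":0,"ry":0,"rz":0,"jaw":1},{"x":0,"y":0,"z":0,"rx":0,"ry":0,"rz":0,"jaw":1}]'
python3 -c "
from h import *
plan([.6383,-.0686,.1078],23.7,1)"
```

```text
time_s: 12.12
ee_pos: [0.651, -0.0627, 0.1221]
tcp_rot: [-0.0, 0.527, 0.85, -0.0]
force: [-0.2, -0.3, -2.1]
finger_gap: 0.125
finger_force: 107.5
at [ 0.651  -0.0627  0.1221] t 26.3 tilt [-0.02  0.  ] F [-0.2 -0.3 -2.1] T [ 0.03 -0.    0.01] gap 0.125 j7 0.2 time 12.1167
0.3 -14.0 14.3 2.65
```

```bash

python3 -m inch '[{"x":0,"y":0,"z":3,"rx":0,"ry":0,"rz":0,"jaw":1},{"x":0,"y":0,"z":3,"rx":0,"ry":0,"rz":0,"jaw":1},{"x":0,"y":0,"z":3,"rx":0,"ry":0,"rz":0,"jaw":1},{"x":0,"y":0,"z":3,"rx":0,"ry":0,"rz":0,"jaw":1},{"x":0,"y":0,"z":2,"rx":0,"ry":0,"rz":0,"jaw":1},{"x":0,"y":0,"z":1,"rx":0,"ry":0,"rz":0,"jaw":1},{"x":0,"y":0,"z":0,"rx":0,"ry":0,"rz":0,"jaw":1},{"x":0,"y":0,"z":0,"rx":0,"ry":0,"rz":0,"jaw":1}]'
python3 -c "
from h import *
plan([.6383,-.0686,.1078],23.7,1)"
```

```text
time_s: 12.78
ee_pos: [0.6509, -0.0627, 0.1079]
tcp_rot: [-0.0, 0.527, 0.85, -0.0]
force: [-2.6, -0.2, 3.6]
finger_gap: 0.126
finger_force: 108.5
at [ 0.6509 -0.0627  0.1079] t 26.3 tilt [-0.02 -0.01] F [-2.6 -0.2  3.6] T [-0.1   0.56  0.06] gap 0.126 j7 0.19 time 12.7833
0.3 -13.9 0.1 2.64
```

Contact comes exactly at the collar-home height. I'll press a little more, release and withdraw.

```bash

python3 -m inch '[{"x":0,"y":0,"z":1,"rx":0,"ry":0,"rz":0,"jaw":1},{"x":0,"y":0,"z":0.5,"rx":0,"ry":0,"rz":0,"jaw":1},{"x":0,"y":0,"z":0,"rx":0,"ry":0,"rz":0,"jaw":1},{"x":0,"y":0,"z":-1.5,"rx":0,"ry":0,"rz":0,"jaw":1},{"x":0,"y":0,"z":0,"rx":0,"ry":0,"rz":0,"jaw":0.65},{"x":0,"y":0,"z":0,"rx":0,"ry":0,"rz":0,"jaw":0.65},{"x":0,"y":0,"z":0,"rx":0,"ry":0,"rz":0,"jaw":0.65},{"x":0,"y":0,"z":0,"rx":0,"ry":0,"rz":0,"jaw":0.65}]'
python3 -m inch '[{"x":0,"y":0,"z":0,"rx":0,"ry":0,"rz":0,"jaw":0.65},{"x":0,"y":0,"z":-3,"rx":0,"ry":0,"rz":0,"jaw":0.65},{"x":0,"y":0,"z":-8,"rx":0,"ry":0,"rz":0,"jaw":0.65},{"x":0,"y":0,"z":-15,"rx":0,"ry":0,"rz":0,"jaw":0.65},{"x":0,"y":0,"z":-25,"rx":0,"ry":0,"rz":0,"jaw":0.65},{"x":0,"y":0,"z":-30,"rx":0,"ry":0,"rz":0,"jaw":0.65},{"x":0,"y":0,"z":-20,"rx":0,"ry":0,"rz":0,"jaw":0.65},{"x":0,"y":0,"z":0,"rx":0,"ry":0,"rz":0,"jaw":0.65}]'
python3 - <<'E'
from h import *
snap("side","side4")
s=cv2.imread("pics/side4.png")[180:270,290:410]
cv2.imwrite("pics/c4.png",cv2.resize(s,(800,600),interpolation=2))
for r in nets.regions_of("side","closing_pin")[:4]: print(r["confidence"],r["extent"])
print(proj("side",[.6508,-.0625,.1205]))
plan([.6383,-.0686,.1078],23.7,1)
E
```

```text
time_s: 13.45
ee_pos: [0.6512, -0.0627, 0.107]
tcp_rot: [-0.0, 0.527, 0.85, 0.0]
force: [0.8, 0.0, 0.1]
finger_gap: 0.35
finger_force: 0.0
time_s: 14.12
ee_pos: [0.6544, -0.0619, 0.215]
tcp_rot: [0.005, 0.527, 0.85, 0.003]
force: [0.3, -0.1, 1.1]
finger_gap: 0.349
finger_force: 0.0
0.9 [382.6, 417.1, 403.4, 458.7]
0.54 [347.1, 211.1, 362.5, 242.8]
0.45 [390.1, 338.9, 405.6, 378.1]
[356.90223955 225.51186129]
at [ 0.6516 -0.0626  0.2099] t 26.3 tilt [ 0.15 -0.01] F [ 0.   0.5 -0.3] T [ 0.01  0.04 -0.02] gap 0.351 j7 0.24 time 14.2167
0.5 -14.6 102.1 2.65
```

View pics/c4.png

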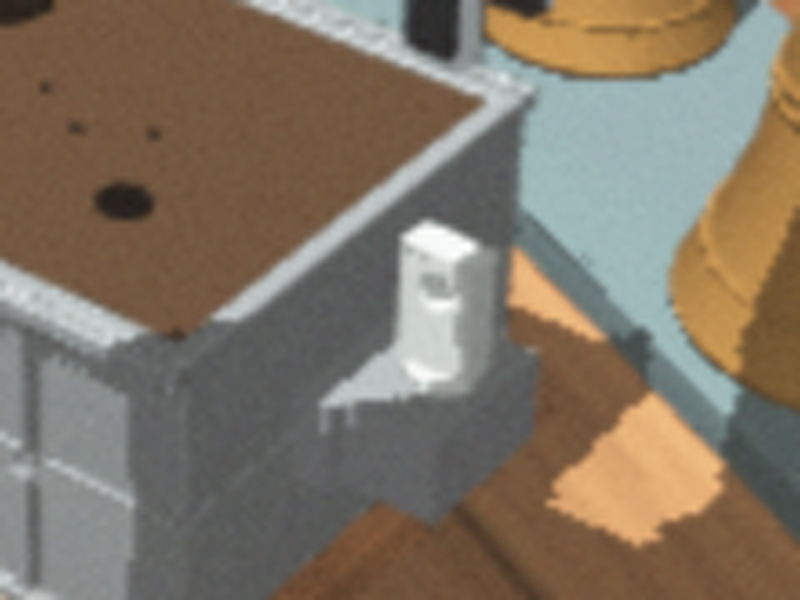

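The crop shows the pin upright with its collar down on the lug, at about side (355,227). The gripper is clear, so I'm handing in.

```bash
python3 -c "
from h import *
print(env.sign_off())"
```

```text
the job is handed in; nothing more can be done
None
```

The steel closing pin is down through both lugs with its collar on the upper lug, released and upright, and the job is handed in at about 14 s; the spike, tee and bell were not touched, and no verdict came back from the hand-in.

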